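# Slide the weighed carton through the folding crate's drop-down hatch and shut it

## Robot

A 6-joint arm with a two-finger parallel gripper is mounted at the origin on the work surface. World frame = base frame: x ahead of the robot, y to its left, z up, the work surface at z = 0. Lengths are in mm, angles in rad, forces in N, time in s.
With the tool pointing down it reaches from about 350 to 875 mm from the base axis. Payload 4.2 kg.
Tool frame: the origin (TCP) lies between the finger pads; the fingertips stand 17 mm ahead of it and the grasp point (between the pads) lies 2 mm behind it; z points along the fingers, y is the line along which they close (so a half turn about z gives the same grasp; the last joint's range is limited). The gripper opens to 85 mm and grips with 20 to 120 N. Pads are 22 mm wide; open, the fingers measure 114 mm over their backs; the gripper's body (76 mm by 85 mm) begins 54 mm behind the grasp point. The pads swing forward as they close: fully open they stand 13 mm farther back than shut.
Start: joints at [1.499, 0.385, 0.008, 0, -1.194, -0.259], TCP at [202.967, 591.104, 248.312] pointing down, gripper open.
Joint ranges: [-3.14, 3.14], [-1.21, 2.06], [-1.07, 1.41], [-3.16, 2.05], [-2.99, -0.16], [-3.1, 3.1]. Speed limits (rad/s): [2.79, 2.79, 3.14, 3.14, 3.14, 3.14].

## Interface

Orientations are given as a unit quaternion [x, y, z, w].
In Python, from bench import arm gives the robot as it stands.
- The arm moves only by the shell command python3 jog.py 'ROWS' [OPENING]. ROWS is rows parted by semicolons, their numbers by spaces, 1 to 10 of them, each of 6 numbers: dx, dy, dz in mm, then a rotation vector rx, ry, rz in rad; each row is the pose to reach, as a shift and turn from the pose commanded when the command began, along the tool's axes at that moment; what a row does not reach only later rows make up. A row lasts 1/10 s, in which the tool goes at most 50 mm and 0.15 rad, less where a joint would pass 70% of its speed; a pose out of reach is approached as far as the arm can. OPENING is the finger opening in mm, set as the command begins (- or left out keeps the last). The fingers move at their own pace and stop on an object; the grip force is fixed at half the most. Time passes only in rows, so rows that do not move let the fingers close. It prints the time, the measured TCP pose, the force, the opening and the grip force at its end.
- arm.read_state(): the state, without advancing time (a new reading comes with each control period).
- arm.get_image(name): name is "scene" or "top" or "wrist"; returns the picture (384x512x3 uint8, blue, green, red); there is no depth.
- arm.get_calibration(name): a dict with "K" (3x3 intrinsics, pixels), "rvec" (rotation vector, rad) and "tvec" (3), from world to camera coordinates, as OpenCV has them. Camera axes: x right, y down, z forward; pixel columns grow to the right and rows downward; lengths in mm; the calibration is good to about 2 mm. The wrist camera is an equidistant fisheye: a pixel r from the principal point sees the ray r / f radians off the axis. A picture is of the moment at which its call begins: read the wrist's pose just before it. get_calibration takes no time and is no camera call; for the wrist camera it gives the pose at the moment of the call.
- arm.job_done(): hands the job in; it is judged then, once.
The state is a dict: "clock": time; "joints": joint angles; "joint_vel": joint speeds; "joint_efforts": joint torques, N m; "position": TCP position; "ee_rot": TCP orientation; "contact_force": force on the tool from outside, world axes, zero at the start; "wrist_torque": the same for the moment, N m; "gripper_width": finger opening in mm; "grasp_force": force on a finger pad.
Only numpy, scipy, OpenCV 4.12 (cv2) and the standard library are available. Lean on these libraries where they do the work, as an engineer would, in place of code of your own. Each camera call takes 0.05 s, during which the arm holds its last target. There are 200 camera calls.

## Task

The carton on the scale has been weighed and must go into the blue folding crate beside it. Pull the crate's side hatch down until it lies level, slide the carton upright across it until it is wholly inside on the crate floor, then push the hatch back up until it snaps in flush at both catches. Leave the pack already in the crate, the barcode scanner and the tape dispenser where they are.

Things in the scene. Friction and masses are not known exactly. Their poses are not given: they have to be found in the camera images.
- crate: Blue open-topped folding crate, fixed, 260 (x) x 360 (y) x 171 mm high. Origin: centre of its underside, on the desk; x points from the hatch side to the back wall, z up. Walls 12 mm thick; inner floor 34 mm above the desk, from the hatch to x = +118 mm, y = +-168 mm. The hatch fills a gap 254 mm wide (y +-127) in the wall at x = -130 to -118 mm, from floor to rim; no bar crosses above it.
- hatch (a joint): Hatch angle, rad: 0 = upright, shut, flush; 1.57 = down, level outside the crate, against a stop. Two sprung snap catches at its upper corners hold it from 0 to 0.05 rad: about 6 N at the top edge pulls it out of them or, from about 0.12 rad, pushes it home. In between it stands by hinge friction below about 0.25 rad; beyond 0.3 it falls open within about a second.
- hatch_edge (a point): Middle of the top edge (grey bead) of the hatch, a light-blue panel 250 mm wide, 10 mm thick, 0.28 kg, 145 mm from hinge axis to edge. Shut: edge 171 mm above the desk, at crate x = -125 mm. Down: edge at crate x = -275 mm, 31 mm above the desk, the hatch's upper side at 36 mm, its underside at 26 mm, with free space below and beyond the edge.
- hatch_hinge (a point): Middle of the hatch's hinge axis, fixed at x = -130, y = 0, z = 26 mm of the crate; the axis runs along the crate's y. The shut hatch's outer face lies at crate x = -130 mm, its inner face at -120 mm.
- scale: Slim parcel scale, fixed: steel platform 200 (x) x 240 (y) mm, top 38 mm above the desk. Origin: centre of the platform's underside, on the desk. A black display console 30 mm high continues it from y = +120 to +170 mm. Axes about parallel to the crate's. Its +x edge ends 48 to 58 mm short of the lowered hatch's edge, a gap the carton can bridge when pushed.
- carton: Closed rigid cardboard carton 130 (its x) x 140 (its y) x 105 mm high, 0.3 to 0.6 kg, too wide to grasp, standing on the scale with its x roughly towards the crate. Origin: centre of its underside. It fits through the hatch gap and between the hatch and the pack, with about 60 mm to spare in depth.
- pack: Purple box with white labels, 45 (its x) x 130 (its y) x 60 mm high, loose on the crate floor along the back wall. Origin: centre of its underside. Leave it where it is.
- scanner: Black and grey hand-held barcode scanner lying on the desk, about 180 x 110 x 45 mm. Origin: near its middle, on the desk. Leave it alone.
- tape: Grey tape dispenser with a roll of brown tape, 150 x 60 x 91 mm high. Origin: centre of its underside. Leave it alone.

How it is judged:
By the outcome, as a careful person would: the job done as asked, in the order asked, and still so for the second after the job is handed in, with the robot touching nothing.
It also fails if it takes over 69 s, if anything falls off the work surface, if the arm or the gripper's body presses on something with over 40 N, if the wrist force passes 120 N, or if a joint passes its speed limit or range.

## Working session

There is one attempt and no reset: what is moved stays moved. The work goes in short steps, Python scripts to look and compute and a shell command to move; the robot and the scene stay as the last step left them, time stands still between calls to the robot, and variables do not carry over. Pictures are saved under pics/ and viewed, at most 10 in all, crops included, and the job is handed in when it is done.

```bash
ls; mkdir -p pics
python3 - <<'E'
from bench import arm
import cv2,numpy as np
s=arm.read_state();print(s['clock'],s['position'],s['ee_rot'],s['contact_force'])
a=arm.get_image("scene");b=arm.get_image("top");cv2.imwrite("pics/scene0.png",a);cv2.imwrite("pics/top0.png",b)
for n in("scene","top","wrist"):
  c=arm.get_calibration(n);print(n,c)
E
```

```text
bench.py
jog.py
pics
0.0 [202.80476791 590.59603733 247.23040947] [ 9.86334045e-01 -1.64754283e-01 -1.46179694e-04  1.07522325e-03] [ 0.30688753 -0.6024894  -0.48742951]
scene {'K': array([[355.55659203,   0.        , 249.08712714],
       [  0.        , 355.55659203, 191.26770106],
       [  0.        ,   0.        ,   1.        ]]), 'rvec': array([ 1.67908457,  2.06698525, -0.66838635]), 'tvec': array([ -17.73269937, -326.50793678, 1631.27543151])}
top {'K': array([[391.25380085,   0.        , 255.08959935],
       [  0.        , 391.25380085, 190.47425652],
       [  0.        ,   0.        ,   1.        ]]), 'rvec': array([ 2.17663726, -2.19408999,  0.08171078]), 'tvec': array([ 113.40737289,  487.15717612, 1259.13304458])}
wrist {'K': array([[297.31863964,   0.        , 253.30991993],
       [  0.        , 297.31863964, 186.93951784],
       [  0.        ,   0.        ,   1.        ]]), 'rvec': array([-1.71254536,  2.40146693,  0.35236822]), 'tvec': array([625.01388289, -38.49294536, 379.91084466])}
```

View pics/scene0.png

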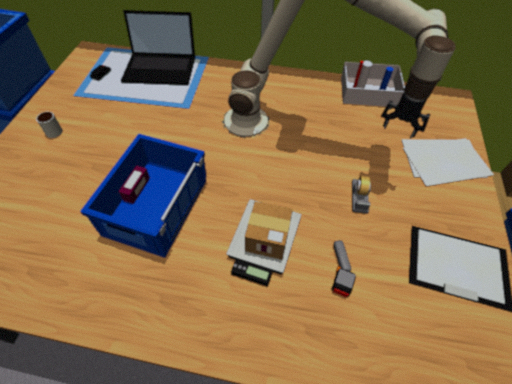

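View pics/top0.png

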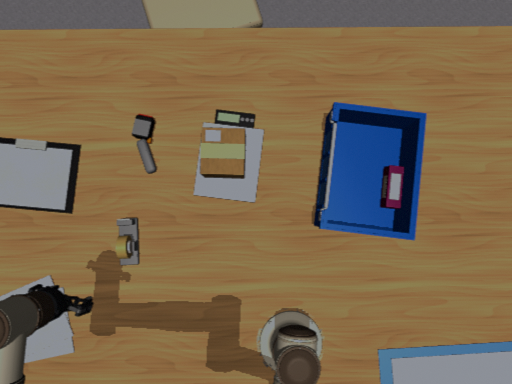

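The scene view shows the blue crate around (150,195) with the hatch side facing the carton (268,232) on its scale, and the scanner and tape dispenser to the right. In the top view the crate spans (320–425, 105–237), the hatch bead is its left edge (~325), and the carton is at (222,152).

```bash
cat > h.py <<'E'
import cv2,numpy as np
from bench import arm
def cal(n):
    c=arm.get_calibration(n);R=cv2.Rodrigues(c['rvec'])[0];return c['K'],R,np.array(c['tvec'],float).ravel()
def ray(n,uv,C=None):
    K,R,t=C or cal(n);u,v=uv;o=-R.T@t
    x=(u-K[0,2])/K[0,0];y=(v-K[1,2])/K[1,1]
    if n=='wrist':
        r=np.hypot(x,y);s=np.sin(r)/max(r,1e-9);d=np.array([x*s,y*s,np.cos(r)])
    else: d=np.array([x,y,1.])
    d=R.T@d;return o,d/np.linalg.norm(d)
def plane(n,uv,z,C=None):
    o,d=ray(n,uv,C);return (o+d*(z-o[2])/d[2])
def tri(a,b):
    (o1,d1),(o2,d2)=a,b
    s=np.linalg.lstsq(np.c_[d1,-d2],o2-o1,rcond=None)[0]
    p,q=o1+s[0]*d1,o2+s[1]*d2;return (p+q)/2,np.linalg.norm(p-q)
E
python3 - <<'E'
import cv2
a=cv2.imread("pics/top0.png")[95:245,180:440];cv2.imwrite("pics/topc.png",cv2.resize(a,None,fx=3,fy=3,interpolation=cv2.INTER_CUBIC))
a=cv2.imread("pics/scene0.png")[130:290,85:310];cv2.imwrite("pics/scenec.png",cv2.resize(a,None,fx=3.5,fy=3.5,interpolation=cv2.INTER_CUBIC))
E
```

```text
(no output)
```

View pics/topc.png

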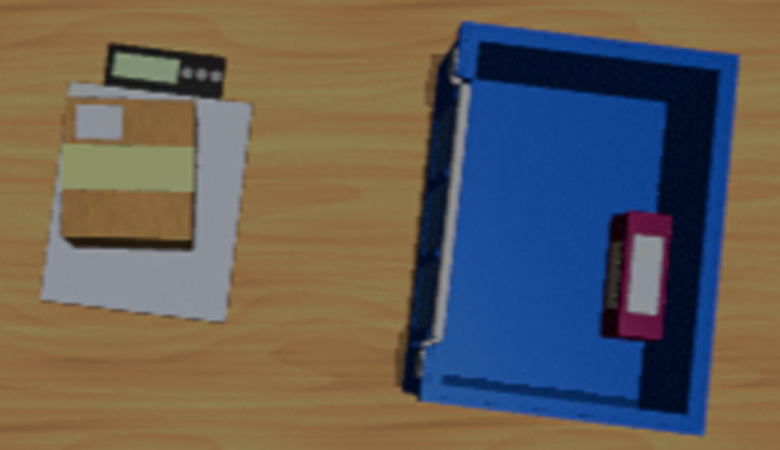

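View pics/scenec.png

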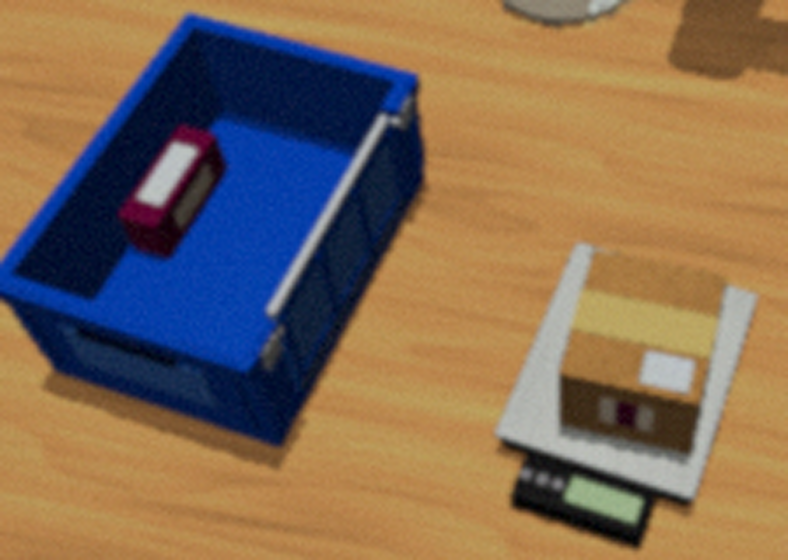

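```bash
cat > m.py <<'E'
from h import *
T=lambda c:((c[0]+.5)/3-.5+180,(c[1]+.5)/3-.5+95)
S=lambda c:((c[0]+.5)/3.5-.5+85,(c[1]+.5)/3.5-.5+130)
def pose(name,cs,z):
    P=np.array([plane('top',T(c),z) for c in cs]);print(name,P.round(0).tolist())
    print('  centre',P.mean(0).round(1),'edges',[np.linalg.norm(P[i]-P[i-1]).round(0) for i in range(4)])
    # order: hatch/-x far, +x far, +x near, -x near
    d=P[1]-P[0]+P[2]-P[3];e=P[0]-P[3]+P[1]-P[2]
    print('  yaw x',np.arctan2(d[1],d[0]).round(3),'yaw from y',(np.arctan2(e[1],e[0])-np.pi/2).round(3))
pose('crate',[(462,22),(740,55),(704,435),(420,400)],171)
pose('carton',[(68,97),(197,100),(193,243),(62,237)],143)
pose('scale',[(70,82),(252,102),(226,322),(42,299)],38)
pose('pack',[(628,211),(671,214),(662,340),(618,337)],94)
print('hatch bead',plane('top',T((465,85)),171),plane('top',T((436,340)),171))
for n,t,s in[('crate near hatch',(420,400),(418,76)),('crate near back',(704,435),(190,14)),('crate far back',(740,55),(0,270)),
 ('cart cr far',(197,100),(563,372)),('cart cr near',(193,243),(597,250)),('cart out near',(62,237),(728,280)),('scale +x near',(226,322),(577,243))]:
    p,g=tri(ray('top',T(t)),ray('scene',S(s)));print(n,p.round(0),g.round(1))
E
python3 m.py
```

```text
crate [[734.0, -122.0, 171.0], [699.0, -391.0, 171.0], [333.0, -342.0, 171.0], [368.0, -73.0, 171.0]]
  centre [ 533.6 -232.   171. ] edges [np.float64(369.0), np.float64(272.0), np.float64(370.0), np.float64(271.0)]
  yaw x -1.7 yaw from y -1.703
carton [[670.0, 265.0, 143.0], [666.0, 137.0, 143.0], [523.0, 142.0, 143.0], [530.0, 271.0, 143.0]]
  centre [597.  203.9 143. ] edges [np.float64(140.0), np.float64(128.0), np.float64(143.0), np.float64(129.0)]
  yaw x -1.613 yaw from y -1.608
scale [[711.0, 277.0, 38.0], [688.0, 80.0, 38.0], [450.0, 110.0, 38.0], [476.0, 307.0, 38.0]]
  centre [581.  193.5  38. ] edges [np.float64(237.0), np.float64(198.0), np.float64(240.0), np.float64(198.0)]
  yaw x -1.696 yaw from y -1.696
pack [[558.0, -304.0, 94.0], [555.0, -348.0, 94.0], [425.0, -334.0, 94.0], [429.0, -289.0, 94.0]]
  centre [ 491.6 -318.9   94. ] edges [np.float64(130.0), np.float64(44.0), np.float64(130.0), np.float64(45.0)]
  yaw x -1.648 yaw from y -1.68
hatch bead [ 671.75605871 -123.08612239  171.        ] [425.01216262 -89.77585272 171.        ]
crate near hatch [368. -74. 166.] 0.9
crate near back [ 332. -342.  166.] 4.7
crate far back [ 692. -377.  188.] 12.7
cart cr far [665. 141. 142.] 7.0
cart cr near [524. 145. 134.] 5.2
cart out near [531. 274. 133.] 3.9
scale +x near [450. 112.  32.] 2.9
```

```bash
cat >> h.py <<'E'
from scipy.spatial.transform import Rotation as Ro
C=np.array([533.6,-232.,0]);YAW=-1.70
B=Ro.from_euler('z',YAW).as_matrix()          # crate axes in world
def goto(xp,yp,z,tilt=0,yaw=0):
    s=arm.read_state();R0=Ro.from_quat(s['ee_rot']).as_matrix();p0=np.array(s['position'])
    Rt=B@Ro.from_euler('z',yaw).as_matrix()@np.diag([1,-1,-1.])@Ro.from_euler('y',tilt).as_matrix()
    p=C+B@np.array([xp,yp,z]);rv=Ro.from_matrix(R0.T@Rt).as_rotvec()
    print('now',crate(p0),'move',(R0.T@(p-p0)).round(1),rv.round(3))
def crate(p): return (B.T@(np.array(p)-C)).round(1)
def st():
    s=arm.read_state();print(round(s['clock'],2),'crate',crate(s['position']),'F',(B.T@np.array(s['contact_force'])).round(1),'w',round(s['gripper_width'],1))
E
python3 -c "
from h import *
goto(-88,0,235)"
```

```text
now [-773.2 -434.   247.3] move [562.5 584.3  13.5] [ 2.000e-03 -1.000e-03  1.369e+00]
```

```bash
python3 jog.py '49 51 1 0 0 0.13;98 102 2 0 0 0.26;147 153 3 0 0 0.39;196 204 5 0 0 0.52;245 255 6 0 0 0.65;294 306 7 0 0 0.78;343 357 8 0 0 0.91;392 408 10 0 0 1.04;441 459 11 0 0 1.17;490 510 12 0 0 1.3' 0
python3 -c "
from h import *
goto(-88,0,235)"
```

```text
clock: 1.1
position: [413.6, 135.6, 239.8]
ee_rot: [-0.684, 0.73, 0.0, 0.0]
contact_force: [1.7, 0.7, -0.3]
gripper_width: -0.0
grasp_force: 0.0
now [-349.1 -166.4  239.8] move [ 271.3 -149.2    4.8] [-0.     0.     0.064]
```

```bash
python3 jog.py '45 -25 1 0 0 0.03;90 -50 2 0 0 0.06;135 -75 3 0 0 0.064;180 -100 4 0 0 0.064;225 -124 4 0 0 0.064;271 -149 5 0 0 0.064;271 -149 5 0 0 0.064;271 -149 5 0 0 0.064;271 -149 5 0 0 0.064' 
python3 -c "
from h import *
arm.get_image('wrist');
st()
goto(-88,0,152)
cv2.imwrite('pics/w1.png',arm.get_image('wrist'))"
```

```text
clock: 2.0
position: [545.3, -141.3, 234.4]
ee_rot: [-0.662, 0.75, 0.001, -0.0]
contact_force: [0.1, 0.8, 0.8]
gripper_width: -0.1
grasp_force: 0.0
2.05 crate [-9.200e+01 -1.000e-01  2.347e+02] F [-0.6 -0.  -0.4] w 0.2
now [-9.200e+01 -1.000e-01  2.347e+02] move [ 4.  -0.1 82.7] [0.001 0.    0.006]
```

View pics/w1.png

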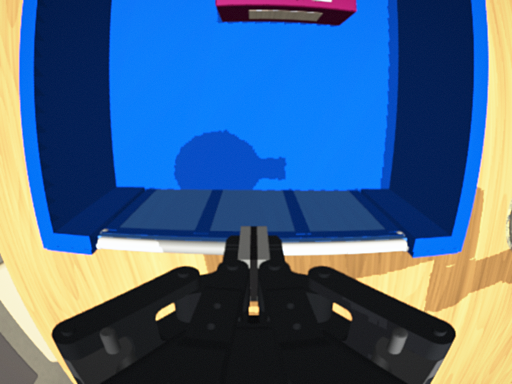

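The wrist view shows the hatch bead running from (98,240) to (408,240), closed fingers at (255,230) just inside it, and the pack at the top (287,10). I'll check the bead's position against my crate frame.

```bash
python3 -c "
from h import *
for uv in [(98,231),(98,248),(408,234),(408,250)]: print(crate(plane('wrist',uv,171)))
for uv in [(43,252),(462,252)]: print('rim',crate(plane('wrist',uv,171)))
for uv in [(218,20),(350,26)]: print('pack',crate(plane('wrist',uv,94)))
"
```

```text
[-113.8  121.3  171. ]
[-129.2  124.7  171. ]
[-114.9 -121.7  171. ]
[-129.5 -125.2  171. ]
rim [-139.3  188.6  171. ]
rim [-136.8 -187.2  171. ]
pack [54.4 32.2 94. ]
pack [ 54.  -87.6  94. ]
```

```bash
python3 jog.py '4 0 20 0 0 0;4 0 40 0 0 0;4 0 60 0 0 0;4 0 80 0 0 0;4 0 80 0 0 0;-6 0 80 0 0 0;-16 0 80 0 0 0;-22 0 80 0 0 0;-28 0 80 0 0 0;-34 0 80 0 0 0' 0
python3 -c "
from h import *
st()"
python3 jog.py '-6 0 0 0 0 0;-12 0 0 0 0 0;-18 0 0 0 0 0;-24 0 0 0 0 0;-30 0 0 0 0 0;-36 0 0 0 0 0;-42 0 0 0 0 0;-48 0 0 0 0 0;-54 0 -5 0 0 0;-54 0 -5 0 0 0'
python3 -c "
from h import *
st()
cv2.imwrite('pics/t2.png',arm.get_image('top'))
goto(-150,0,230)"
```

```text
clock: 3.1
position: [550.9, -107.5, 156.4]
ee_rot: [-0.662, 0.749, -0.001, 0.001]
contact_force: [0.5, 0.1, 0.7]
gripper_width: 0.2
grasp_force: 0.3
3.1 crate [-125.7    1.1  156.4] F [-0.1  0.5  0.7] w 0.2
clock: 4.1
position: [557.5, -53.8, 160.7]
ee_rot: [-0.662, 0.749, -0.001, 0.001]
contact_force: [0.6, -0.7, 0.0]
gripper_width: -0.1
grasp_force: 0.0
4.1 crate [-179.8    0.8  160.7] F [0.6 0.7 0. ] w -0.1
now [-179.5    0.5  160.4] move [ 29.5   0.6 -69.6] [-0.001  0.     0.006]
```

```bash
python3 jog.py '0 0 -30 0 0 0;0 0 -70 0 0 0;-45 0 -70 0 0 0;-90 0 -70 0 0 0;-135 0 -70 0 0 0;-180 0 -70 0 0 0;-225 0 -70 0 0 0;-270 0 -70 0 0 0;-315 -4 -70 0 0 0;-360 -6 -70 0 0 0' 85
python3 -c "
from h import *
st()
cv2.imwrite('pics/t3.png',cv2.resize(arm.get_image('top')[90:250,170:440],None,fx=2.9,fy=2.9))
goto(-550,7,103)"
```

```text
clock: 5.15
position: [607.5, 303.6, 229.9]
ee_rot: [-0.662, 0.75, -0.0, 0.0]
contact_force: [0.6, -0.1, -0.3]
gripper_width: 84.7
grasp_force: 0.0
5.15 crate [-540.6    4.3  229.9] F [-0.   0.6 -0.3] w 84.7
now [-547.     4.4  228.7] move [ -2.7  -2.3 125.7] [-0.002  0.002  0.01 ]
```

View pics/t3.png

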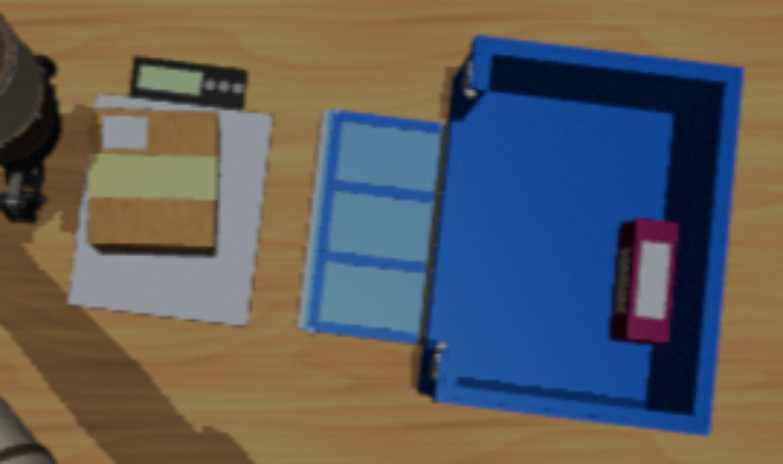

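The hatch (305–440, 110–340) now lies level and the carton and pack are undisturbed; the gripper is behind the carton. Lowering and pushing.

```bash
python3 jog.py '-3 -2 40 0 0 0;-3 -2 80 0 0 0;-3 -2 115 0 0 0.01;-3 -2 128 0 0 0.01;-3 -2 128 0 0 0.01;7 -2 128 0 0 0.01;17 -2 128 0 0 0.01;27 -2 128 0 0 0.01;37 -2 128 0 0 0.01;47 -2 128 0 0 0.01' 85
python3 jog.py '10 0 0 0 0 0;20 0 0 0 0 0;30 0 0 0 0 0;40 0 0 0 0 0;50 0 0 0 0 0;50 0 0 0 0 0'
python3 -c "
from h import *
st()
cv2.imwrite('pics/t4.png',cv2.resize(arm.get_image('scene')[130:300,85:330],None,fx=3,fy=3))
goto(-400,7,101)"
```

```text
clock: 6.2
position: [604.9, 255.7, 104.2]
ee_rot: [-0.658, 0.753, -0.0, 0.003]
contact_force: [1.2, 4.8, 5.0]
gripper_width: 85.2
grasp_force: 0.0
clock: 6.8
position: [598.1, 204.7, 104.2]
ee_rot: [-0.658, 0.753, -0.001, 0.002]
contact_force: [0.6, -0.8, 6.0]
gripper_width: 85.0
grasp_force: 0.0
6.8 crate [-441.4    7.7  104.2] F [0.7 0.7 6. ] w 85.0
now [-441.3    7.6  104.1] move [41.4  0.4  3.1] [-0.004  0.001 -0.005]
```

View pics/t4.png

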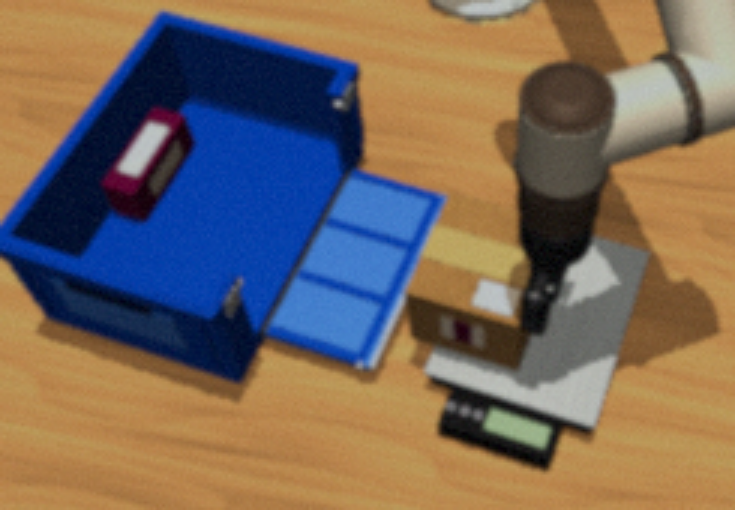

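The view shows the carton upright, front (410,300) bridging towards the hatch edge, but a 6 N upward force suggests the gripper body brushes the carton's top; raise a few mm and check.

```bash
python3 jog.py '0 0 -4 0 0 0;0 0 -4 0 0 0'
python3 -c "
from h import *
st()"
python3 jog.py '0 0 -4 0 0 0;0 0 -4 0 0 0'
python3 -c "
from h import *
st()
s=arm.read_state();print(s['wrist_torque'])
cv2.imwrite('pics/w5.png',arm.get_image('wrist'))"
```

```text
clock: 7.05
position: [596.3, 204.8, 106.0]
ee_rot: [-0.658, 0.753, 0.0, -0.0]
contact_force: [0.4, 0.8, -0.4]
gripper_width: 84.8
grasp_force: 0.0
7.05 crate [-441.3    5.9  106. ] F [-0.9  0.2 -0.4] w 84.8
clock: 7.25
position: [596.4, 205.1, 109.8]
ee_rot: [-0.658, 0.753, 0.0, -0.001]
contact_force: [0.4, 0.1, -1.0]
gripper_width: 85.0
grasp_force: 0.0
7.25 crate [-441.5    6.   109.8] F [-0.1  0.4 -1. ] w 85.0
[-0.01733776 -0.0238304  -0.07606979]
```

View pics/w5.png

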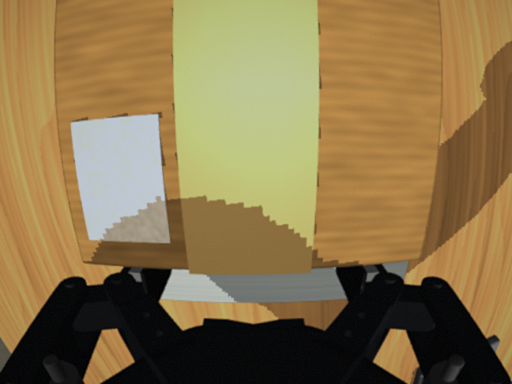

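The wrist view shows the carton's rear top edge at row ≈265, from (82,262) to (428,262), square to the two fingers at (148,275) and (362,275). Locating the edge in crate coordinates.

```bash
python3 -c "
from h import *
for uv in [(90,262),(190,272),(310,272),(420,260)]: print(crate(plane('wrist',uv,143)))
goto(-98,4,110)"
```

```text
[-428.7   72.7  143. ]
[-430.3   29.7  143. ]
[-430.4  -15.3  143. ]
[-428.8  -62.4  143. ]
now [-441.6    6.   109.7] move [ 3.436e+02  2.000e-01 -0.000e+00] [ 0.001 -0.001 -0.005]
```

```bash
python3 jog.py '9 0 2 0 0 0;18 0 2 0 0 0;27 0 2 0 0 0;36 0 2 0 0 0;45 0 2 0 0 0;54 0 2 0 0 0;63 0 2 0 0 0;72 0 2 0 0 0;81 0 2 0 0 0;90 0 2 0 0 0'
python3 -c "
from h import *
st()"
python3 jog.py '9 0 0 0 0 0;18 0 0 0 0 0;27 0 0 0 0 0;36 0 0 0 0 0;45 0 0 0 0 0;54 0 0 0 0 0;63 0 0 0 0 0;72 0 0 0 0 0;81 0 0 0 0 0;90 0 0 0 0 0'
python3 -c "
from h import *
st()
C0=cal('wrist');cv2.imwrite('pics/w6.png',arm.get_image('wrist'))
cv2.imwrite('pics/s6.png',cv2.resize(arm.get_image('scene')[130:300,85:330],None,fx=3,fy=3))
goto(-104,4,107)"
```

```text
clock: 8.3
position: [584.6, 115.6, 107.9]
ee_rot: [-0.658, 0.753, 0.0, -0.0]
contact_force: [0.2, 4.4, 4.1]
gripper_width: 85.2
grasp_force: 0.7
8.3 crate [-351.3    5.8  107.9] F [-4.4 -0.4  4.1] w 85.2
clock: 9.3
position: [572.7, 26.5, 108.0]
ee_rot: [-0.658, 0.753, -0.0, 0.0]
contact_force: [0.2, 2.3, 0.0]
gripper_width: 85.1
grasp_force: 1.2
9.3 crate [-261.4    5.5  108. ] F [-2.3 -0.1  0. ] w 85.1
now [-260.6    5.2  108. ] move [156.6   0.3   1.2] [ 0.001 -0.001 -0.006]
```

View pics/s6.png

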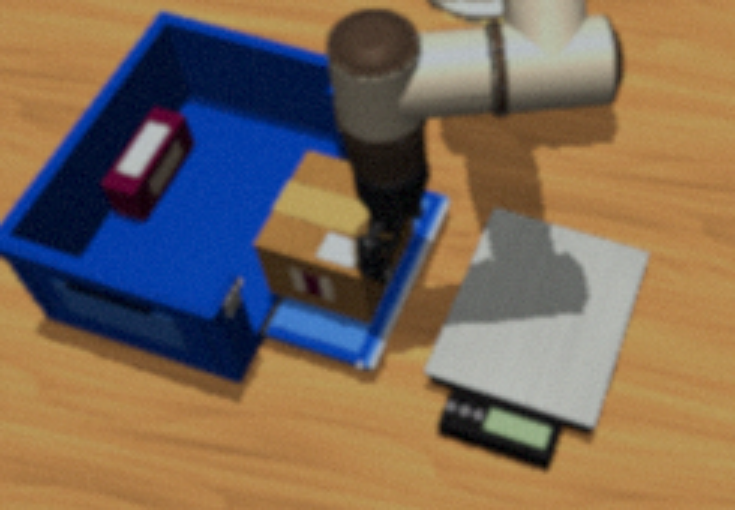

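The carton (315,240) sits upright and square on the lowered hatch. Continuing 156 mm into the crate.

```bash
python3 jog.py '8 0 0 0 0 0;16 0 0 0 0 0;24 0 0 0 0 0;32 0 0 0 0 0;40 0 0 0 0 0;48 0 0 0 0 0;56 0 0 0 0 0;64 0 0 0 0 0;72 0 0 0 0 0;80 0 0 0 0 0'
python3 jog.py '8 0 0 0 0 0;16 0 0 0 0 0;24 0 0 0 0 0;32 0 0 0 0 0;40 0 0 0 0 0;48 0 0 0 0 0;56 0 0 0 0 0;64 0 0 0 0 0;71 0 0 0 0 0;77 0 0 0 0 0'
python3 -c "
from h import *
st()"
python3 jog.py '0 0 0 0 0 0;-25 0 0 0 0 0;-60 0 -20 0 0 0;-60 0 -70 0 0 0;-100 0 -110 0 0 0;-100 0 -110 0 0 0' 0
python3 -c "
from h import *
st()
cv2.imwrite('pics/w7.png',arm.get_image('wrist'))
np.save('w7.npy',np.array([0]))
import pickle;pickle.dump(cal('wrist'),open('w7.pkl','wb'))
cv2.imwrite('pics/t7.png',cv2.resize(arm.get_image('top')[90:250,170:440],None,fx=2.9,fy=2.9))"
```

```text
clock: 10.4
position: [561.3, -53.0, 107.3]
ee_rot: [-0.658, 0.753, 0.0, -0.001]
contact_force: [0.9, 1.7, -0.9]
gripper_width: 84.9
grasp_force: 1.0
clock: 11.4
position: [551.7, -129.0, 107.9]
ee_rot: [-0.658, 0.753, 0.0, -0.0]
contact_force: [-0.2, 2.3, -0.6]
gripper_width: 85.0
grasp_force: 1.2
11.4 crate [-104.4    4.7  107.9] F [-2.2 -0.5 -0.6] w 85.0
clock: 12.0
position: [568.4, -27.2, 223.9]
ee_rot: [-0.66, 0.752, -0.004, 0.005]
contact_force: [0.2, 0.1, 0.7]
gripper_width: 0.7
grasp_force: 0.0
12.0 crate [-207.6    8.2  223.9] F [-0.1  0.2  0.7] w 0.7
```

View pics/w7.png

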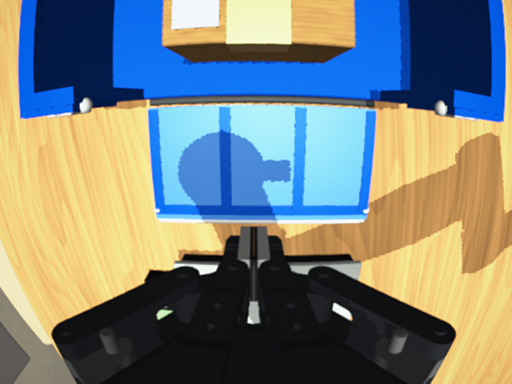

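The wrist view shows the carton upright inside (rear bottom edge at row ≈63, columns 185–325), and the level hatch from row 105 to its bead at row 221; the scale edge is at row ≈256. That was picture 10, so from here I rely on numbers.

```bash
python3 -c "
from h import *;import pickle
c=pickle.load(open('w7.pkl','rb'))
print('rear bottom',[crate(plane('wrist',u,34,c)) for u in[(187,63),(322,63)]])
print('rear top',[crate(plane('wrist',u,139,c)) for u in[(165,45),(354,46)]])
print('bead outer',[crate(plane('wrist',u,33,c)) for u in[(160,221),(365,221)]])
print('scale edge',[crate(plane('wrist',u,38,c)) for u in[(190,256),(340,256)]])
print('hatch mid z via bead inner',crate(plane('wrist',(260,210),36,c)))
# start pose for closing: tilt .52; tip upper corner U=(x'-268,z14): centre of tip, then TCP 17 back
a=.52;ax=np.array([np.sin(a),-np.cos(a)]);n=np.array([np.cos(a),np.sin(a)])
f=lambda U:(np.array(U)-11*n-17*ax).round(1)
for U in[(-283,60),(-283,15),(-268,15)]: print(U,f(U))
goto(*[f((-292,80))[0],0,f((-292,80))[1]],tilt=a)
"
```

```text
rear bottom [array([-93.3,  78. ,  34. ]), array([-93.6, -64. ,  34. ])]
rear top [array([-92.4,  70.1, 139. ]), array([-92.8, -64.5, 139. ])]
bead outer [array([-272.6,  120.3,   33. ]), array([-273. , -126.4,   33. ])]
scale edge [array([-316.4,   85.8,   38. ]), array([-317.3,  -98.1,   38. ])]
hatch mid z via bead inner [-256.2    1.    36. ]
(-283, 60) [-301.    69.3]
(-283, 15) [-301.    24.3]
(-268, 15) [-286.    24.3]
now [-206.     5.7  219.5] move [-103.8    6.4  130.3] [-0.002  0.521 -0.004]
```

```bash
python3 -c "
from h import *
s=arm.read_state();R=Ro.from_quat(s['ee_rot']).as_matrix();K,Rc,t=cal('wrist')
for x in(-11,0,11):
  for z in(0,17,30):
    q=Rc@(np.array(s['position'])+R@np.array([x,0,z]))+t
    th=np.arctan2(np.hypot(q[0],q[1]),q[2]);r=np.hypot(q[0],q[1])
    print(x,z,(K[0,0]*th*q[0]/r+K[0,2]).round(1),(K[1,1]*th*q[1]/r+K[1,2]).round(1))
im=cv2.imread('pics/w7.png');print(im[215:285:3,248].tolist())
print(im[215:285:3,262].tolist())
"
```

```text
-11 0 253.3 273.6
-11 17 253.3 256.8
-11 30 253.3 245.8
0 0 253.3 254.9
0 17 253.3 239.2
0 30 253.3 229.1
11 0 253.3 234.7
11 17 253.3 220.5
11 30 253.3 211.4
[[196, 103, 43], [211, 129, 62], [203, 209, 209], [88, 139, 182], [82, 85, 86], [85, 87, 87], [84, 87, 86], [86, 87, 87], [85, 87, 87], [84, 88, 86], [84, 87, 86], [85, 86, 87], [85, 88, 87], [85, 87, 88], [78, 80, 79], [160, 165, 164], [166, 172, 170], [105, 108, 107], [25, 23, 22], [19, 19, 16], [19, 17, 17], [19, 18, 17], [21, 19, 16], [20, 18, 16]]
[[196, 102, 43], [211, 129, 63], [204, 209, 209], [99, 152, 199], [80, 82, 84], [84, 85, 86], [83, 85, 85], [83, 85, 86], [84, 86, 85], [84, 86, 86], [85, 87, 86], [85, 87, 87], [84, 86, 86], [85, 87, 87], [81, 83, 83], [166, 171, 170], [35, 34, 33], [19, 16, 16], [19, 16, 14], [20, 19, 16], [17, 15, 15], [18, 16, 13], [18, 17, 15], [19, 17, 15]]
```

```bash
python3 -c "
from h import *
goto(-327,0,89,tilt=.52)"
python3 jog.py '-30 1 10 0 0.1 0;-60 2 40 0 0.2 0;-90 4 80 0 0.3 0;-120 6 115 0 0.4 0;-121 6 130 0 0.52 0;-121 6 130 0 0.52 0;-121 6 130 0 0.52 0' 0
python3 -c "
from h import *
st();goto(-327,0,89,tilt=.52);goto(-290,0,24.3,tilt=.52)"
```

```text
now [-206.     5.7  219.5] move [-120.8    6.4  130.6] [-0.002  0.521 -0.004]
clock: 12.8
position: [574.4, 90.6, 86.1]
ee_rot: [-0.636, 0.727, -0.168, -0.195]
contact_force: [-0.3, -0.9, -0.6]
gripper_width: -0.2
grasp_force: 0.0
12.8 crate [-325.2   -1.1   86.1] F [ 0.9 -0.2 -0.6] w -0.2
now [-325.2   -1.1   86.1] move [-0.1 -1.1 -3.5] [ 0.006 -0.002 -0.002]
now [-325.2   -1.1   86.1] move [-0.3 -1.5 71.1] [ 0.006 -0.002 -0.002]
```

```bash
python3 jog.py '0 -1 15 0 0 0;0 -1 30 0 0 0;0 -1 45 0 0 0;0 -1 57 0 0 0;0 -1 64 0 0 0;0 -1 64 0 0 0'
python3 -c "
from h import *
st()"
python3 jog.py '0 0 3 0 0 0;0 0 5 0 0 0;0 0 5 0 0 0'
python3 -c "
from h import *
st();goto(-286,0,24.3,tilt=.52)"
```

```text
clock: 13.4
position: [571.8, 58.4, 32.4]
ee_rot: [-0.635, 0.728, -0.169, -0.194]
contact_force: [-0.7, 0.2, -0.9]
gripper_width: 0.0
grasp_force: 0.0
13.4 crate [-292.9    0.5   32.4] F [-0.1 -0.8 -0.9] w 0.0
clock: 13.7
position: [571.8, 57.5, 28.0]
ee_rot: [-0.636, 0.728, -0.169, -0.193]
contact_force: [-0.5, 0.5, 0.7]
gripper_width: 0.0
grasp_force: 0.0
13.7 crate [-292.     0.6   28. ] F [-0.4 -0.6  0.7] w 0.0
now [-292.     0.6   28. ] move [3.3 0.6 6.2] [ 0.002  0.    -0.004]
```

```bash
python3 jog.py '2 0 3 0 0 0;4 0 6 0 0 0;4 0 6 0 0 0'
python3 -c "
from h import *
st()"
python3 jog.py '3 0 -2 0 0 0;7 0 -7 0 0 0;12 0 -13 0 0 0;17 0 -19 0 0 0;17 0 -19 0 0 0'
python3 -c "
from h import *
st()"
```

```text
clock: 14.0
position: [570.4, 50.4, 24.5]
ee_rot: [-0.636, 0.728, -0.169, -0.194]
contact_force: [-0.4, 0.0, 0.4]
gripper_width: -0.2
grasp_force: 0.0
14.0 crate [-2.848e+02  2.000e-01  2.450e+01] F [ 0.  -0.4  0.4] w -0.2
clock: 14.5
position: [570.9, 47.1, 50.6]
ee_rot: [-0.636, 0.728, -0.169, -0.192]
contact_force: [-1.2, 5.8, -0.9]
gripper_width: -0.2
grasp_force: 2.3
14.5 crate [-281.6    1.1   50.6] F [-5.6 -1.9 -0.9] w -0.2
```

```bash
python3 jog.py '5 0 -5 0 0 0;10 0 -10 0 0 0;15 0 -15 0 0 0;21 0 -20 0 0 0;26 0 -24 0 0 0;32 0 -29 0 0 0;38 0 -33 0 0 0;45 0 -36 0 0 0;51 0 -39 0 0 0;58 0 -42 0 0 0'
python3 -c "
from h import *
st()
im=arm.get_image('wrist');cv2.imwrite('pics/w8.png',im)
b=im[:,150].astype(int);print(b[120:260:6].tolist())"
```

```text
clock: 15.5
position: [566.5, 16.2, 115.5]
ee_rot: [-0.636, 0.728, -0.169, -0.193]
contact_force: [2.5, 2.1, -1.0]
gripper_width: 0.1
grasp_force: 1.0
15.5 crate [-250.3    0.7  115.5] F [-2.4  2.3 -1. ] w 0.1
[[244, 170, 87], [243, 169, 89], [244, 170, 87], [243, 167, 85], [244, 169, 87], [244, 170, 88], [244, 169, 87], [244, 169, 87], [244, 171, 89], [244, 170, 87], [244, 171, 88], [244, 170, 88], [226, 90, 9], [226, 91, 7], [225, 88, 7], [244, 171, 88], [248, 251, 251], [254, 252, 250], [246, 249, 249], [98, 171, 225], [99, 168, 222], [157, 238, 250], [156, 237, 250], [156, 237, 250]]
```

```bash
python3 jog.py '7 0 -3 0 0 0;14 0 -5 0 0 0;21 0 -7 0 0 0;28 0 -8 0 0 0;35 0 -9 0 0 0;42 0 -10 0 0 0;49 0 -10 0 0 0;56 0 -10 0 0 0;56 0 -10 0 0 0'
python3 -c "
from h import *
st()
im=arm.get_image('wrist');cv2.imwrite('pics/w9.png',im)
m=im.min(2)>225
for c in(120,150,180,330,360): v=np.nonzero(m[100:300,c])[0]+100;print(c,v[:1],v[-1:])
goto(-150,0,163,tilt=.52)"
```

```text
clock: 16.45
position: [560.2, -27.7, 152.0]
ee_rot: [-0.636, 0.728, -0.169, -0.194]
contact_force: [0.4, 0.5, -0.5]
gripper_width: -0.1
grasp_force: 0.1
16.45 crate [-2.06e+02  1.00e-01  1.52e+02] F [-0.6  0.3 -0.5] w -0.1
120 [211] [225]
150 [212] [226]
180 [212] [227]
330 [211] [227]
360 [211] [226]
now [-2.064e+02  2.000e-01  1.518e+02] move [54.5 -0.1 18.4] [ 0.002 -0.    -0.005]
```

```bash
python3 jog.py '6 0 0 0 0 0;11 0 0 0 0 0;16 0 1 0 0 0;22 0 1 0 0 0;28 0 3 0 0 0;34 0 5 0 0 0;40 0 7 0 0 0;44 0 9 0 0 0;48 0 11 0 0 0;48 0 11 0 0 0'
python3 -c "
from h import *
st()"
python3 jog.py '2 0 1 0 0 0;4 0 2 0 0 0;6 0 3 0 0 0;6 0 3 0 0 0'
python3 -c "
from h import *
st()"
```

```text
clock: 17.5
position: [554.1, -73.8, 166.0]
ee_rot: [-0.636, 0.728, -0.169, -0.193]
contact_force: [1.1, 0.6, 0.1]
gripper_width: 0.0
grasp_force: 0.3
17.5 crate [-159.6   -0.   166. ] F [-0.8  1.   0.1] w 0.0
clock: 17.9
position: [553.6, -79.1, 166.4]
ee_rot: [-0.637, 0.727, -0.169, -0.193]
contact_force: [-1.3, 4.3, 1.5]
gripper_width: -0.1
grasp_force: 1.9
17.9 crate [-1.542e+02  1.000e-01  1.664e+02] F [-4.1 -1.8  1.5] w -0.1
```

```bash
for i in 1; do python3 jog.py '1 0 0.5 0 0 0;2 0 1 0 0 0;3 0 1.5 0 0 0;3 0 1.5 0 0 0' | grep -v ee; done
python3 -c "
from h import *
st()"
python3 jog.py '1 0 0.5 0 0 0;2 0 1 0 0 0;3 0 1.5 0 0 0;3 0 1.5 0 0 0' >/dev/null
python3 -c "
from h import *
st()"
```

```text
clock: 18.3
position: [553.0, -83.1, 166.5]
contact_force: [-0.5, 1.6, 0.4]
gripper_width: 0.1
grasp_force: 0.7
18.3 crate [-150.1    0.   166.5] F [-1.5 -0.7  0.4] w 0.1
18.7 crate [-145.8   -0.5  166.2] F [0.4 1.  0.4] w -0.0
```

```bash
for i in 1 2 ; do python3 jog.py '1 0 0.5 0 0 0;2 0 1 0 0 0;2 0 1 0 0 0' >/dev/null
python3 -c "
from h import *
st()"; done
```

```text
19.0 crate [-145.3   -0.3  166.3] F [-8.3 -3.6  0.8] w 0.1
19.3 crate [-144.9   -0.2  166.3] F [-14.9  -8.4   3.5] w 0.1
```

```bash
python3 jog.py '-9 0 -5 0 0 0;-26 0 -15 0 0 0;-60 0 -35 0 0 0;-50 0 -90 0 -0.1 0;-30 0 -120 0 -0.25 0;0 0 -140 0 -0.4 0;20 0 -140 0 -0.52 0;20 0 -140 0 -0.52 0;20 0 -140 0 -0.52 0'
python3 -c "
from h import *
st()
goto(-180,0,300)"
```

```text
clock: 20.2
position: [558.3, -40.7, 298.4]
ee_rot: [-0.657, 0.754, -0.0, -0.0]
contact_force: [0.8, 0.9, -0.3]
gripper_width: -0.1
grasp_force: 0.0
20.2 crate [-1.929e+02 -1.000e-01  2.984e+02] F [-1.   0.7 -0.3] w -0.1
now [-1.929e+02 -1.000e-01  2.984e+02] move [12.9 -0.2 -1.6] [-0.    -0.    -0.008]
```

Measure the bead, carton and pack numerically from the wrist camera (picture budget is used up).

Run:
```python
from h import *
c=cal('wrist');im=arm.get_image('wrist');top=arm.get_image('top');cv2.imwrite('pics/w10.png',im);cv2.imwrite('pics/t10.png',top)
hsv=cv2.cvtColor(im,cv2.COLOR_BGR2HSV)
def comps(m,name,z,amin):
    n,l,s,_=cv2.connectedComponentsWithStats(m.astype('uint8'))
    for i in range(1,n):
        if s[i][4]>amin:
            x,y,w,h,a=s[i];ys,xs=np.nonzero(l==i)
            print(name,(x,y,w,h,a))
            for q in np.linspace(x+3,x+w-4,6).astype(int):
                v=ys[xs==q]
                if len(v): print('   col',q,'rows',v.min(),v.max(),crate(plane('wrist',(q,v.min()),z,c))[:2],crate(plane('wrist',(q,v.max()),z,c))[:2])
H,S,V=cv2.split(hsv)
comps((S<40)&(V>170),'bead/white',171,150)
comps((H>8)&(H<40)&(S>60)&(np.arange(384)[:,None]<190),'carton',139,1500)
comps((H>150)&(H<178)&(S>100),'pack',94,150)
# pack in top image before/after
for f in('pics/top0.png','pics/t10.png'):
    h=cv2.cvtColor(cv2.imread(f),cv2.COLOR_BGR2HSV);m=(h[...,0]>150)&(h[...,0]<178)&(h[...,1]>100)&(h[...,2]>60)
    m[:,:330]=0;v=np.argwhere(m);print(f,len(v),v.mean(0) if len(v) else '')
a,b=cv2.imread('pics/top0.png'),top
d=cv2.absdiff(a,b).max(2)
print('diff scanner',(d[105:180,125:165]>40).sum(),'tape',(d[212:270,110:145]>40).sum())
```

```text
bead/white (np.int32(182), np.int32(16), np.int32(36), np.int32(47), np.int32(1591))
   col 185 rows 18 61 [-45.4  57.1] [-84.5  57. ]
   col 190 rows 18 61 [-45.8  52.7] [-84.8  52.7]
   col 196 rows 17 61 [-45.3  47.4] [-85.1  47.5]
   col 202 rows 17 61 [-45.8  42.2] [-85.4  42.3]
   col 208 rows 16 60 [-45.2  37. ] [-84.8  37.1]
   col 214 rows 16 60 [-45.5  31.9] [-85.1  32. ]
bead/white (np.int32(234), np.int32(59), np.int32(36), np.int32(13), np.int32(171))
   col 237 rows 71 71 [-95.3  12.7] [-95.3  12.7]
   col 242 rows 69 71 [-93.7   8.5] [-95.4   8.5]
   col 248 rows 67 71 [-92.    3.5] [-95.5   3.5]
   col 254 rows 64 71 [-89.5  -1.6] [-95.5  -1.5]
   col 260 rows 64 71 [-89.5  -6.6] [-95.5  -6.5]
   col 266 rows 65 71 [-90.4 -11.6] [-95.5 -11.6]
bead/white (np.int32(114), np.int32(101), np.int32(277), np.int32(24), np.int32(2869))
   col 117 rows 109 124 [-122.   122.8] [-135.8  123.7]
   col 171 rows 103 113 [-120.5   70.4] [-129.2   70.7]
   col 225 rows 101 111 [-120.8   23.2] [-129.4   23.3]
   col 279 rows 101 110 [-121.2  -22.4] [-128.9  -22.4]
   col 333 rows 102 
[... 1982 characters left out ...]
 rows 115 189 [-133.8   45.8] [-208.2   49. ]
   col 306 rows 112 189 [-131.5  -51.3] [-209.   -53.6]
   col 407 rows 126 189 [-140.9 -161.9] [-210.2 -170.1]
   col 508 rows 0 189 [  41.9 -329.5] [-212.1 -345.4]
carton (np.int32(175), np.int32(0), np.int32(144), np.int32(80), np.int32(7090))
   col 178 rows 0 74 [-15.7  71.7] [-92.4  71.5]
   col 205 rows 0 79 [-18.4  44.9] [-98.8  45. ]
   col 232 rows 0 78 [-19.9  18.8] [-98.8  19.2]
   col 260 rows 0 78 [-20.4  -7.9] [-99.2  -7.2]
   col 287 rows 0 78 [-19.9 -33.8] [-99.  -32.8]
   col 315 rows 0 74 [-18.2 -61.2] [-94.2 -59.9]
pics/top0.png 323 [186.56346749 394.20123839]
pics/t10.png 319 [186.62068966 394.26959248]
diff scanner 0 tape 11
```

```bash
python3 -c "
from bench import arm
print(arm.job_done())"
```

```text
the job is handed in; nothing more can be done
None
```

The carton stands upright inside the crate and the hatch is shut flush at the same position as before it was opened; the pack measured unmoved, the scanner and tape show no sign of moving, and the job was handed in at about 20 s.

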